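Swap the biscuit mould in the moulding frame

TASK

Change over the biscuit mould: first take the used wooden mould block out of the metal moulding frame and drop it into the white wash crate. Then lift the clean block, which stands on edge in the drying rack, lay it down flat on the table with its three hollows upward and let go, take it again by its long sides and seat it in the frame, hollows up, cut corner in the cut corner of the pocket, fully down and flat. Leave the bowl, the paper cup and the jar where they are.

Things in the scene. Friction and masses are not known exactly. Their poses are not given: they have to be found in the camera images.
- frame: Moulding frame, fixed: steel plate 170 x 120 x 8 mm with aluminium fences round a pocket 114 x 66 mm, one pocket corner cut at 45 degrees. Fences: tops 14 mm above the pocket floor, 10 mm thick, leaning back in their top 5 mm. Both long sides have a gap 48 mm or wider in the middle for the fingers. Origin: centre of underside; x along the pocket's length, y across, z up; cut corner at (+x, +y).
- pocket (a point): Centre of the pocket floor in the frame, 8 mm above the table; axes as the frame's. A seated block has its origin here and its axes parallel to these.
- frame_cut (a point): Point on the pocket floor in the middle of the cut corner, 44 mm along x and 20 mm along y from the pocket centre.
- used: Used mould block: light wood, 110 x 62 x 28 mm, one corner cut off at 45 degrees (22 mm legs), three round hollows in its upper face. Starts seated in the frame's pocket. Origin: centre of the face without hollows; x along the 110 mm, y along the 62 mm, z (28 mm) out through the face with hollows; cut corner at (+x, +y). About 0.14 kg.
- used_mid (a point): Middle of the used block, 14 mm along z from its origin.
- clean: Clean mould block: shape, size, wood, origin and axes as the used one. It starts standing on a 110 mm edge in the drying rack: its y axis up, its x axis along the rack's +y, its face with hollows (z axis) towards the rack's +x, away from the robot; its top edge is 70 mm above the table.
- clean_cut (a point): Point on the clean block's face without hollows, in the middle of its cut corner, 44 mm along x and 20 mm along y from its origin.
- rack: Drying rack, fixed: grey plastic tray 130 (x) x 160 (y) x 8 mm with two slots of bent steel wire along y, each 32 mm wide, wires 5 mm thick reaching 33 mm above the table. The slot 20 mm to +x of the middle holds the clean block, the other is empty. Origin: centre of underside, z up.
- slot (a point): Middle of the floor of the occupied slot, 8 mm above the table.
- crate: White plastic wash crate, fixed, open at the top: 200 (x) x 240 (y) x 85 mm high outside, walls and floor 5 mm. Origin: centre of the underside.
- crate_in (a point): Centre of the crate's inner floor, 5 mm above the table.
- bowl: Small steel mixing bowl, bystander, rim radius 70 mm, 60 mm high. Origin: centre of its underside.
- cup: Paper cup, bystander, rim radius 41 mm, 95 mm high. Origin: centre of its underside.
- jar: Lidded glass jar, bystander, radius 28 mm, 75 mm high. Origin: centre of its underside.

How it is judged:
By the outcome, as a careful person would: the job done as asked, in the order asked, and still so for the second after the job is handed in, with the robot touching nothing.
It also fails if it takes over 72 s, if anything falls off the work surface, if the arm or the gripper's body presses on something with over 40 N, if the wrist force passes 120 N, or if a joint passes its speed limit or range.

ROBOT

A 6-joint arm with a two-finger parallel gripper is mounted at the origin on the work surface. World frame = base frame: x ahead of the robot, y to its left, z up, the work surface at z = 0. Lengths are in m, angles in degrees, forces in N, time in s.
With the tool pointing down it reaches from about 0.4 to 0.825 m from the base axis. Payload 7 kg.
Tool frame: the origin (TCP) lies on the centre line of the jaws, within the pads' length; the fingertips stand 19 mm ahead of it and the grasp point (between the pads) is the TCP; z points along the fingers, y is the line along which they close (so a half turn about z gives the same grasp; the last joint's range is limited). The gripper opens to 88 mm and grips with 3 to 60 N. Pads are 19 mm wide; open, the fingers measure 130 mm over their backs; the gripper's body (78 mm by 193 mm) begins 47 mm behind the grasp point.
Start: joints at [-53.279, 20.546, 0.682, 0, -70.136, -16.507], TCP at [0.233, -0.633, 0.22] pointing down, gripper open.
Joint ranges: [-176.03, 176.03], [-82.01, 121.73], [-58.28, 71.71], [-173.87, 95.51], [-174.79, -0.11], [-173.66, 173.66]. Speed limits (degrees/s): [136.94, 136.94, 172.46, 180, 180, 180].

INTERFACE

Orientations are given as [roll, pitch, yaw] about the fixed x, y, z axes, in that order (R = Rz(yaw) Ry(pitch) Rx(roll)).
In Python, from plant import ctrl gives the robot as it stands.
- The arm moves only by the tool move_arm, never from a script. Its argument "motion" is a list of rows, each a list of 3 entries, a list of its own where there are three numbers: the shift along the tool's x, y, z in mm, then the turn, a rotation vector about the tool's x, y, z in degrees, then the closure, from 0 (fully open) to 1 (shut). A call has 1 to 10 rows; each row is the pose to reach, as a shift and turn from the pose commanded when the call began, along the tool's axes at that moment; what a row does not reach only later rows make up. A row lasts 1/12 s, in which the tool goes at most 41.7 mm and 7.16 degrees, less where a joint would pass 70% of its speed; a pose out of reach is approached as far as the arm can. A call with a gripper value outside its range is refused whole. The fingers move at their own pace and stop on an object; the grip force is fixed at half the most. Time passes only in rows, so rows that repeat a pose let the fingers close. It gives the time, the measured TCP pose, the force, the opening and the grip force at its end, in the units of the state.
- ctrl.get_obs(): the state, without advancing time (a new reading comes with each control period).
- ctrl.snapshot(name): name is "scene" or "side" or "wrist"; returns a dict with "color" (384x512x3 uint8, blue, green, red), "camera_matrix" (3x3 intrinsics, pixels), "k1" (the pictures are not rectified: a ray, as slopes to the right and down, at radius r is drawn at 1 + k1 r^2 times it, then the intrinsics apply), "cam_to_world" (4x4, takes a point from camera to world coordinates). Camera axes: x right, y up, looking along -z (the intrinsics and any distortion apply to the point x, -y, -z); pixel columns grow to the right and rows downward; lengths in m; the calibration is good to about 2 mm. A picture is of the moment at which its call begins. There is no depth.
- ctrl.close_job(): hands the job in; it is judged then, once.
The state is a dict: "clock": time; "joint_pos": joint angles; "qvel": joint speeds; "tau": joint torques, N m; "tool_pos": TCP position; "orientation": TCP orientation; "force": force on the tool from outside, world axes, zero at the start; "moment": the same for the moment, N m; "opening": finger opening in m; "gripper_force": force on a finger pad.
Only numpy, scipy, OpenCV 4.12 (cv2) and the standard library are available. Lean on these libraries where they do the work, as an engineer would, in place of code of your own. Each camera call takes 0.05 s, during which the arm holds its last target. There are 200 camera calls.

## Working session

There is one attempt and no reset: what is moved stays moved. The work goes in short steps, Python scripts to look and compute and a tool call to move; the robot and the scene stay as the last step left them, time stands still between calls to the robot, and variables do not carry over. Pictures are saved under pics/ and viewed, at most 10 in all, crops included, and the job is handed in when it is done.

Besides the shell and the picture viewer there is one more tool, called after "Call:" in YAML: its name, and indented under it one key for each argument. move_arm: Moves the arm, as the interface text tells. Its arguments: {"type":"object","properties":{"motion":{"type":"array"}},"required":["motion"]}

```bash
ls; mkdir -p pics
cat > h.py <<'E'
import numpy as np, cv2
from scipy.spatial.transform import Rotation as R
from plant import ctrl
def snap(n,f):
    s=ctrl.snapshot(n); cv2.imwrite('pics/'+f+'.png',s['color'])
    np.savez('pics/'+f+'.npz',K=s['camera_matrix'],k1=s['k1'],T=s['cam_to_world']); return s
def load(f):
    d=np.load('pics/'+f+'.npz'); return d['K'],float(d['k1']),d['T']
def proj(f,P):
    K,k,T=load(f); P=np.atleast_2d(P); c=(P-T[:3,3])@T[:3,:3]
    s=np.c_[c[:,0]/-c[:,2],-c[:,1]/-c[:,2]]; r2=(s**2).sum(1,keepdims=True); s=s*(1+k*r2)
    return s@K[:2,:2].T+K[:2,2]
def world(f,uv,z):
    K,k,T=load(f); uv=np.atleast_2d(np.float64(uv))
    s=cv2.undistortPoints(uv[:,None],K,np.array([k,0,0,0.]))[:,0]
    d=np.c_[s[:,0],-s[:,1],-np.ones(len(s))]@T[:3,:3].T
    t=(z-T[2,3])/d[:,2]; return T[:3,3]+d*t[:,None]
def st():
    o=ctrl.get_obs(); return o
E
python3 - <<'E'
from h import *
o=st(); print(o)
a=snap('scene','scene0')['color'];b=snap('side','side0')['color'];
for n in('scene0','side0'): print(load(n))
cv2.imwrite('pics/s0.png',cv2.resize(a,(800,600)));cv2.imwrite('pics/d0.png',cv2.resize(b,(800,600)))
E
```

```text
pics
{'clock': 0.0, 'joint_pos': array([-5.32792289e+01,  2.05928973e+01,  6.34822091e-01, -1.96881952e-02,
       -7.01326117e+01, -1.65060998e+01]), 'qvel': array([ 0.09828586,  0.01870546, -0.00756184, -0.06072937,  0.03352897,
        0.03923236]), 'tau': array([ 1.00220059e-03, -5.82716739e+01,  2.93074644e+01,  6.99754223e+00,
        7.11113287e-03, -1.97905629e-04]), 'tool_pos': array([ 0.23304713, -0.63299321,  0.21881548]), 'orientation': array([ 1.79907792e+02, -8.02287638e-03, -1.59792028e+02]), 'force': array([ 0.12204121, -0.16783251, -0.25049584]), 'moment': array([-0.06957253, -0.05707049, -0.03243975]), 'gripper_force': 0.0, 'opening': 0.08750903747748862}
(array([[446.639692  ,   0.        , 253.33906217],
       [  0.        , 446.639692  , 188.73597249],
       [  0.        ,   0.        ,   1.        ]]), -0.1629166423842846, array([[-8.39668791e-01, -3.84819818e-01,  3.83236257e-01,
         1.04113802e+00],
       [ 5.43097908e-01, -5.96245863e-01,  5.91215302e-01,
         6.88901910e-01],
       [ 9.91668115e-04,  7.04559847e-01,  7.09643881e-01,
         8.93304550e-01],
       [ 0.00000000e+00,  0.00000000e+00,  0.00000000e+00,
         1.00000000e+00]]))
(array([[419.30240169,   0.        , 258.37845703],
       [  0.        , 419.30240169, 190.27040124],
       [  0.        ,   0.        ,   1.        ]]), 0.044465514860982575, array([[-0.97196898,  0.18516824, -0.14487587,  0.4320401 ],
       [-0.23441688, -0.71600228,  0.65756328,  0.79485877],
       [ 0.01802838,  0.67309246,  0.73933857,  0.92639903],
       [ 0.        ,  0.        ,  0.        ,  1.        ]]))
```

View pics/s0.png

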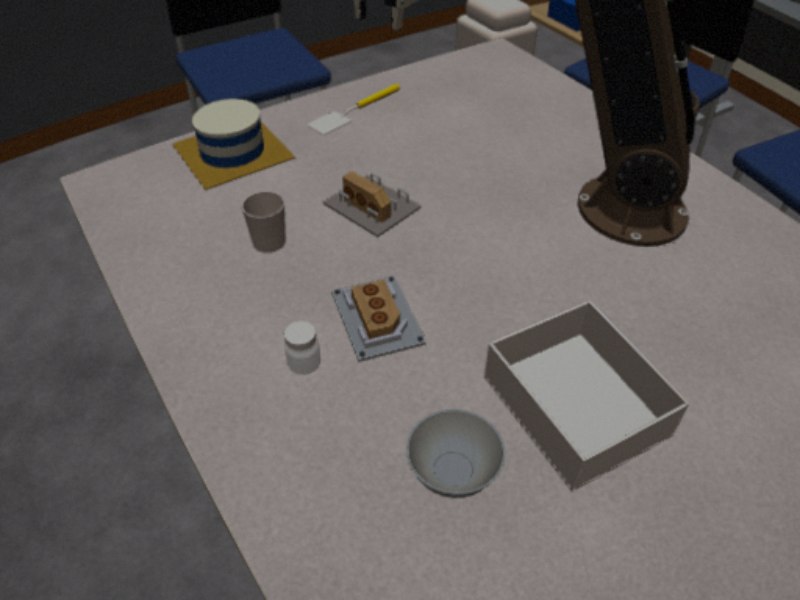

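View pics/d0.png

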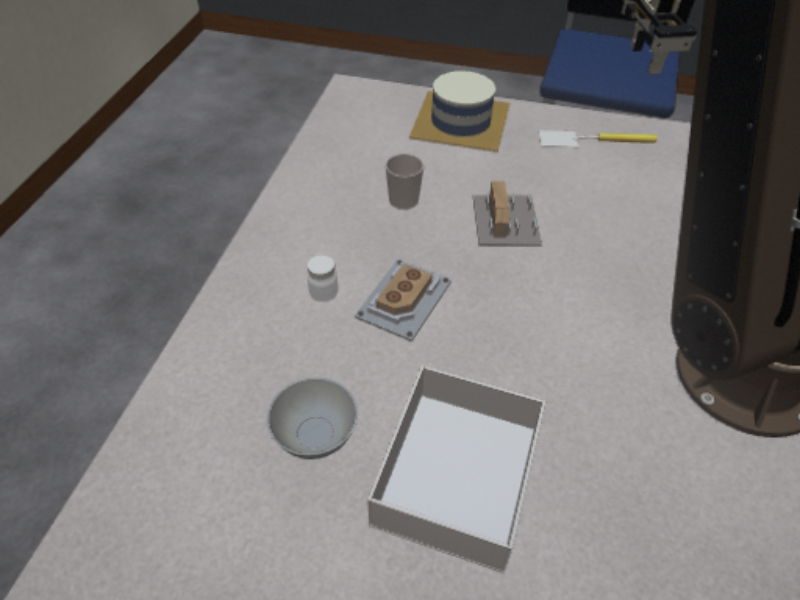

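Scene (800-wide) shows the plate's corners at about (333,292), (390,278), (424,342), (361,360), the rack at (378,233), (420,207), (324,204), and the crate rim at (489,345), (589,305), (685,405). The side view has the plate at (400,261), (450,284), (411,337), (357,315). I'll triangulate these roughly now.

Run:
```python
from h import *
S=512/800
def w(f,pts,z): return world(f,np.array(pts)*S,z)
def show(n,a,b): 
    print(n);print(np.round(np.c_[a[:,:2],b[:,:2]],4))
# order matched: scene vs side
ps=[(333,292),(390,278),(424,342),(361,360)]
pd=[(400,261),(450,284),(411,337),(357,315)]
show('frame z.008',w('scene0',ps,.008),w('side0',pd,.008))
show('rack',w('scene0',[(378,233),(420,207),(324,204)],.008),w('side0',[(479,244),(541,244),(474,196)],.008))
show('crate',w('scene0',[(489,345),(589,305),(685,405),(573,476)],.085),w('side0',[(425,372),(543,402),(505,552),(372,502)],.085))
show('hollows z.036',w('scene0',[(371,289),(377,303),(379,318)],.036),w('side0',[(413,274),(405,286),(394,296)],.036))
show('bowl rim, jar top, cup rim',np.r_[w('scene0',[(455,440)],.06),w('scene0',[(300,331)],.075),w('scene0',[(265,207)],.095)],np.r_[w('side0',[(312,416)],.06),w('side0',[(321,265)],.075),w('side0',[(405,163)],.095)])
show('clean top edge ends',w('scene0',[(345,179),(389,215)],.07),w('side0',[(500,184),(500,230)],.07))
```

```text
frame z.008
[[ 0.6539 -0.1161  0.6422 -0.1154]
 [ 0.5483 -0.0911  0.5334 -0.0782]
 [ 0.5838  0.0704  0.5767  0.0686]
 [ 0.6927  0.0466  0.6852  0.0426]]
rack
[[ 0.4995 -0.2114  0.4971 -0.2044]
 [ 0.3835 -0.235   0.3736 -0.2365]
 [ 0.544  -0.351   0.5326 -0.3551]]
crate
[[0.5436 0.1834 0.5272 0.1927]
 [0.3526 0.2057 0.3416 0.2026]
 [0.3737 0.4332 0.3681 0.4424]
 [0.5911 0.4257 0.5509 0.4196]]
hollows z.036
[[ 0.6067 -0.061   0.6035 -0.0597]
 [ 0.6159 -0.0264  0.6109 -0.0254]
 [ 0.6315  0.0052  0.6246  0.0043]]
bowl rim, jar top, cup rim
[[ 0.6773  0.2809  0.68    0.2978]
 [ 0.7697 -0.0074  0.7645 -0.0022]
 [ 0.6894 -0.3016  0.682  -0.317 ]]
clean top edge ends
[[ 0.5044 -0.327   0.4794 -0.3305]
 [ 0.4924 -0.1817  0.4593 -0.1869]]
```

```bash
cat >> h.py <<'E'
import json,os
def cmd(): 
    if not os.path.exists('cmd.json'): return np.array([.233,-.633,.22]),R.from_euler('xyz',[180,0,-159.786],degrees=True)
    d=json.load(open('cmd.json')); return np.array(d[0]),R.from_quat(d[1])
def commit(sh,rv):
    p,r=cmd(); p=p+r.apply(np.array(sh)/1000); r=r*R.from_rotvec(rv,degrees=True)
    json.dump([p.tolist(),r.as_quat().tolist()],open('cmd.json','w'))
    o=st(); m=R.from_euler('xyz',o['orientation'],degrees=True)
    print('cmd',p.round(4),r.as_euler('xyz',True).round(2),'| meas-cmd mm',((o['tool_pos']-p)*1e3).round(1),'rot',(r.inv()*m).as_rotvec(True).round(2),'t',round(o['clock'],2),'F',o['force'].round(1),'open',round(o['opening'],4),'gf',round(o['gripper_force'],1),'j',o['joint_pos'].round(0))
def down(yaw): return R.from_euler('xyz',[180,0,yaw],degrees=True)
def to(pos,rot):
    p,r=cmd(); print('  move',(r.inv().apply(np.array(pos)-p)*1e3).round(1),'rv',(r.inv()*rot).as_rotvec(True).round(2))
E
python3 - <<'E'
from h import *
to([.44,-.30,.26],down(-110)); to([.617,-.023,.26],down(-103))
S=512/800
print(world('scene0',np.array([(310,125),(350,115),(398,88),(292,152),(207,184),(67,180),(500,40)])*S,0).round(3))
print((proj('scene0',[[.233,-.575,0],[.4,-.46,0]])/S).round(0),(proj('side0',[[.233,-.575,0],[.4,-.46,0]])/S).round(0))
E
```

```text
move [-309.3  241.   -40. ] rv [  0.     0.   -49.79]
  move [-571.1  439.7  -40. ] rv [  0.     0.   -56.79]
[[ 0.419 -0.654  0.   ]
 [ 0.314 -0.641  0.   ]
 [ 0.141 -0.691  0.   ]
 [ 0.508 -0.572  0.   ]
 [ 0.72  -0.565  0.   ]
 [ 0.987 -0.77   0.   ]
 [-0.276 -0.78   0.   ]]
[[392. 117.]
 [357. 160.]] [[615. 162.]
 [538. 180.]]
```

Call:
move_arm:
  motion:
    - [[-309,241,-40],[0,0,-50],0]
    - [[-309,241,-40],[0,0,-50],0]
    - [[-309,241,-40],[0,0,-50],0]
    - [[-309,241,-40],[0,0,-50],0]
    - [[-309,241,-40],[0,0,-50],0]
    - [[-309,241,-40],[0,0,-50],0]
    - [[-309,241,-40],[0,0,-50],0]
    - [[-309,241,-40],[0,0,-50],0]
    - [[-309,241,-40],[0,0,-50],0]
    - [[-309,241,-40],[0,0,-50],0]

```text
clock: 0.93
tool_pos: [0.4416, -0.2973, 0.2603]
orientation: [-179.9, 0.0, -109.7]
force: [-0.2, -0.7, 0.3]
opening: 0.0876
gripper_force: 0.0
```

Run:
```python
from h import *
commit([-309,241,-40],[0,0,-50])
s=snap('wrist','w0'); K,k,T=load('w0'); print(K,k,T.round(3))
cv2.imwrite('pics/w0b.png',cv2.resize(s['color'],(800,600)))
to([.617,-.023,.20],down(-103))
```

```text
cmd [ 0.4397 -0.3001  0.26  ] [ 180.      0.   -109.79] | meas-cmd mm [1.9 2.8 0.3] rot [ 0.05 -0.03 -0.12] t 0.93 F [-0.2 -0.7  0.3] open 0.0876 gf 0.0 j [-13.   6. -14.  -0. -71.  -7.]
[[298.57167527   0.         259.42164228]
 [  0.         298.57167527 191.21479274]
 [  0.           0.           1.        ]] -0.0744990110356754 [[-0.942 -0.321 -0.099  0.415]
 [ 0.336 -0.901 -0.275 -0.372]
 [-0.001 -0.293  0.956  0.425]
 [ 0.     0.     0.     1.   ]]
  move [-320.7  -73.    60. ] rv [-0.    0.   -6.79]
```

View pics/w0b.png

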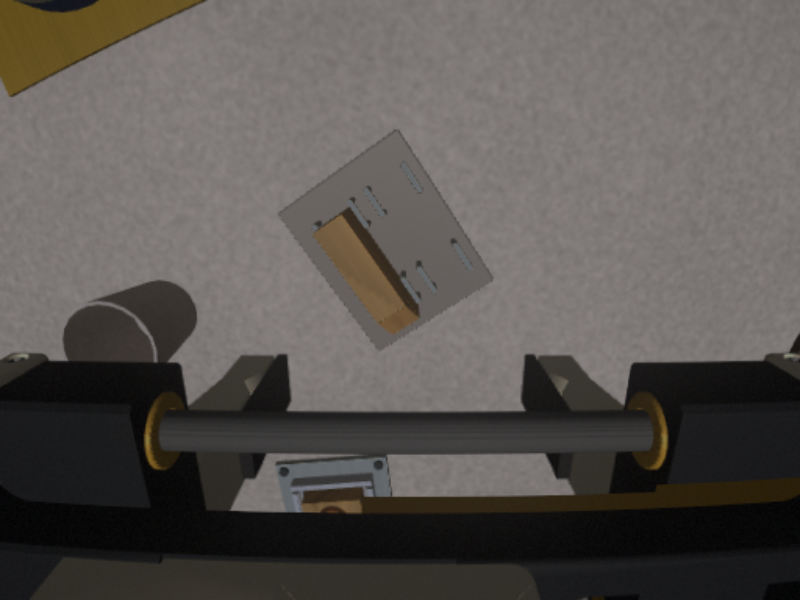

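The wrist view shows the rack's plate corners at (398,130), (493,278), (379,349), (279,213), the clean block's top edge from (331,222) to about (395,316), and the cut face at lower right, as stated.

Call:
move_arm:
  motion:
    - [[-321,-73,0],[0,0,-6.8],0]
    - [[-321,-73,0],[0,0,-6.8],0]
    - [[-321,-73,0],[0,0,-6.8],0]
    - [[-321,-73,0],[0,0,-6.8],0]
    - [[-321,-73,0],[0,0,-6.8],0]
    - [[-321,-73,0],[0,0,-6.8],0]
    - [[-321,-73,0],[0,0,-6.8],0]
    - [[-321,-73,0],[0,0,-6.8],0]
    - [[-321,-73,0],[0,0,-6.8],0]

```text
clock: 1.73
tool_pos: [0.6199, -0.0183, 0.2582]
orientation: [179.9, -0.0, -102.8]
force: [-0.6, -0.9, -0.2]
opening: 0.0874
gripper_force: 0.0
```

```bash
cat >> h.py <<'E'
from scipy.optimize import least_squares
def fit(obs,x0):
    # obs: list of (file, uv Nx2 native px, local Nx3); pose x,y,yaw(deg)
    def P(x,L): return R.from_euler('z',x[2],degrees=True).apply(L)+[x[0],x[1],0]
    f=lambda x: np.concatenate([(proj(n,P(x,np.array(L)))-uv).ravel() for n,uv,L in obs])
    s=least_squares(f,x0,x_scale=[.01,.01,5]); return s.x,s.fun.reshape(-1,2)
E
python3 - <<'E'
from h import *
commit([-321,-73,0],[0,0,-6.8])
s=snap('wrist','w1'); cv2.imwrite('pics/w1b.png',cv2.resize(s['color'],(800,600)))
S=512/800
L=[[-.065,-.08,.008],[-.065,.08,.008],[.065,.08,.008],[.065,-.08,.008]]
B=[[.034,-.055,.07],[.006,-.055,.07],[.006,.033,.07],[.034,.033,.07]]
for o in ([('w0',np.array([(398,130),(493,278),(379,349),(279,213)])*S,L)],[('w0',np.array([(398,130),(493,278),(379,349),(279,213),(314,234),(348,209),(411,304),(380,327)])*S,L+B[:0]+[B[0],B[1],B[2],B[3]])]):
    x,e=fit(o,[.459,-.295,13]); print(x.round(4)); print(e.round(1).tolist())
E
```

```text
cmd [ 0.617  -0.0227  0.26  ] [ 180.      0.   -102.99] | meas-cmd mm [ 2.8  4.5 -1.8] rot [-0.06  0.   -0.21] t 1.73 F [-0.6 -0.9 -0.2] open 0.0874 gf 0.0 j [ 16.  14.  -3.  -0. -73. -29.]
[ 0.4565 -0.3035 14.0017]
[[0.1, -1.6], [1.0, 0.8], [-0.0, 1.3], [-1.0, 0.0]]
[ 0.454  -0.2997 14.2356]
[[2.5, 0.4], [3.5, 2.3], [2.7, 3.0], [1.6, 2.2], [-1.0, -2.1], [-3.9, 0.7], [-2.7, -1.1], [-1.2, -4.1]]
```

View pics/w1b.png

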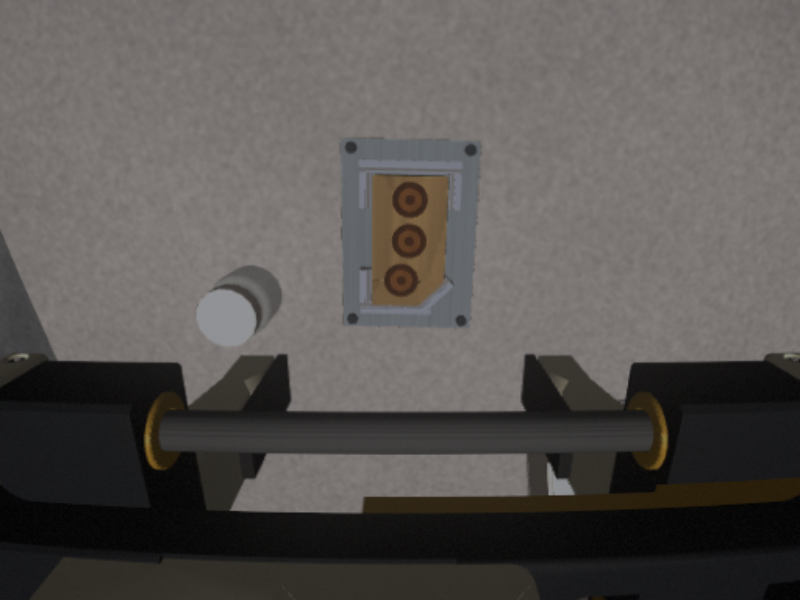

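The wrist view shows plate corners at (341,139), (481,141), (471,327), (342,327), the used block's hollows at (410,199), (409,240), (401,280), and the cut at lower right (+x,+y), as expected.

Run:
```python
from h import *
commit([0,0,0],[0,0,0])
S=512/800
L=[[-.085,.06,.008],[-.085,-.06,.008],[.085,-.06,.008],[.085,.06,.008]]
uv=np.array([(481,141),(341,139),(342,327),(471,327)])*S
x,e=fit([('w1',uv,L)],[.617,-.023,77]); print('w1',x.round(4),e.round(1).tolist())
ss=np.array([(390,278),(333,292),(361,360),(424,342)])*S; dd=np.array([(450,284),(400,261),(357,315),(411,337)])*S
for n,u in(('scene0',ss),('side0',dd)):
    x,e=fit([(n,u,L)],[.617,-.023,77]); print(n,x.round(4),e.round(1).tolist())
# used block alone: top corners z .036 & end
B=[[-.055,.031,.036],[-.055,-.031,.036],[.055,-.031,.036]]
x,e=fit([('w1',np.array([(449,177),(373,176),(373,304)])*S,B)],[.617,-.023,77]); print('blk',x.round(4),e.round(1).tolist())
print(world('w1',np.array([(410,199),(409,240),(401,280)])*S,.036).round(4))
```

```text
cmd [ 0.617  -0.0227  0.26  ] [ 180.      0.   -102.99] | meas-cmd mm [ 1.3  2.4 -1.8] rot [-0.11  0.04 -0.19] t 1.78 F [-0.1 -1.2  0.6] open 0.0879 gf 0.0 j [ 16.  14.  -3.  -0. -73. -29.]
w1 [ 6.1470e-01 -2.6200e-02  7.6239e+01] [[0.0, 0.0], [-0.6, -0.4], [1.2, -0.4], [-0.6, 0.9]]
scene0 [ 6.19300e-01 -2.31000e-02  7.72575e+01] [[1.5, -1.2], [-2.1, 0.0], [-1.3, 0.6], [1.9, -0.0]]
side0 [ 6.09500e-01 -2.18000e-02  7.45114e+01] [[2.0, -1.9], [-0.4, -1.1], [-1.7, 0.1], [0.2, 2.2]]
blk [ 6.14000e-01 -2.67000e-02  7.61835e+01] [[0.3, -0.1], [-0.2, -0.4], [-0.1, 0.7]]
[[ 0.6058 -0.0623  0.036 ]
 [ 0.614  -0.0295  0.036 ]
 [ 0.6283  0.0028  0.036 ]]
```

```bash
cat >> h.py <<'E'
def sub(f,uv,w=4):
    g=cv2.cvtColor(cv2.imread('pics/'+f+'.png'),cv2.COLOR_BGR2GRAY)
    c=np.float32(uv).reshape(-1,1,2).copy()
    return cv2.cornerSubPix(g,c,(w,w),(-1,-1),(3,50,.01))[:,0]
E
python3 - <<'E'
from h import *
S=512/800
L=[[-.085,.06,.008],[-.085,-.06,.008],[.085,-.06,.008],[.085,.06,.008]]
snap('wrist','w2'); commit([0,0,0],[0,0,0])
uv=np.array([(481,141),(341,139),(342,327),(471,327)])*S
for f in('w1','w2'):
    u=sub(f,uv); x,e=fit([(f,u,L)],[.617,-.023,77]); print(f,(u-uv).round(1).tolist(),x.round(4),e.round(1).tolist())
    T=load(f)[2]; print(T[:3,3].round(4))
LR=[[-.065,-.08,.008],[-.065,.08,.008],[.065,.08,.008],[.065,-.08,.008]]
ur=np.array([(398,130),(493,278),(379,349),(279,213)])*S; u=sub('w0',ur)
x,e=fit([('w0',u,LR)],[.456,-.303,14]); print('rack',(u-ur).round(1).tolist(),x.round(4),e.round(1).tolist())
to([.6147,-.0262,.10],down(-103.8));to([.6147,-.0262,.034],down(-103.8))
E
```

```text
cmd [ 0.617  -0.0227  0.26  ] [ 180.      0.   -102.99] | meas-cmd mm [ 0.4  0.9 -1.5] rot [-0.11  0.05 -0.13] t 1.83 F [-0.  -1.3 -0.1] open 0.0877 gf 0.0 j [ 16.  14.  -3.  -0. -73. -29.]
w1 [[-0.0, -0.0], [0.0, -0.0], [0.0, -0.0], [-3.4, -1.7]] [ 6.15800e-01 -2.69000e-02  7.58213e+01] [[-0.4, -0.0], [-1.0, -1.1], [-0.1, -1.0], [1.6, 2.5]]
[ 0.6025 -0.0954  0.4234]
w2 [[-0.0, -0.0], [0.0, -0.0], [1.8, -1.5], [0.0, -0.0]] [ 6.12200e-01 -2.86000e-02  7.63686e+01] [[0.3, -0.5], [-0.3, -0.6], [-0.1, 0.9], [-0.0, 0.5]]
[ 0.6011 -0.0974  0.4235]
rack [[-1.1, -1.6], [0.2, 0.6], [-0.9, 1.3], [-1.8, 0.4]] [ 0.4577 -0.3039 14.1454] [[0.0, -0.0], [-0.0, 0.1], [0.2, 0.1], [-0.2, -0.1]]
  move [  3.9   1.5 160. ] rv [-0.    0.    0.81]
  move [  3.9   1.5 226. ] rv [-0.    0.    0.81]
```

Call:
move_arm:
  motion:
    - [[4,2,42],[0,0,0.8],0]
    - [[4,2,84],[0,0,0.8],0]
    - [[4,2,125],[0,0,0.8],0]
    - [[4,2,160],[0,0,0.8],0]
    - [[4,2,185],[0,0,0.8],0]
    - [[4,2,205],[0,0,0.8],0]
    - [[4,2,218],[0,0,0.8],0]
    - [[4,2,225],[0,0,0.8],0]
    - [[4,2,225],[0,0,0.8],0]
    - [[4,2,225],[0,0,0.8],0]

```text
clock: 2.67
tool_pos: [0.6144, -0.0273, 0.0353]
orientation: [-180.0, -0.0, -103.8]
force: [0.7, 0.1, 0.0]
opening: 0.0873
gripper_force: 0.0
```

Call:
move_arm:
  motion:
    - [[0,0,0],[0,0,0],1]
    - [[0,0,0],[0,0,0],1]
    - [[0,0,0],[0,0,0],1]
    - [[0,0,0],[0,0,0],1]
    - [[0,0,0],[0,0,0],1]
    - [[0,0,0],[0,0,0],1]

```text
clock: 3.17
tool_pos: [0.6145, -0.0265, 0.035]
orientation: [-180.0, 0.0, -103.8]
force: [-0.4, 0.1, 0.2]
opening: 0.0534
gripper_force: 0.0
```

Run:
```python
from h import *
commit([4,2,225],[0,0,.8]); p,r=cmd()
print(st()['moment'].round(2))
to(p+[0,0,.10],r); to([.457,.313,.16],down(-103.8+30));
```

```text
cmd [ 0.6142 -0.0262  0.035 ] [ 180.      0.   -103.79] | meas-cmd mm [ 0.3 -0.3  0. ] rot [ 0.02 -0.01 -0.01] t 3.17 F [-0.4  0.1  0.2] open 0.0534 gf 0.0 j [ 16.  25. -20.   0. -46. -29.]
[ 0.04  0.11 -0.01]
  move [  -0.    0. -100.] rv [0. 0. 0.]
  move [-292.   233.5 -125. ] rv [ -0.     0.   -29.99]
```

Run:
```python
from h import *
o=st();print(o['opening'],o['gripper_force'])
a=snap('side','sd1')['color'];b=snap('wrist','w3')['color']
c=cv2.resize(a[120:260,180:340],(480,420));d=cv2.resize(b,(320,240))
im=np.zeros((420,800,3),np.uint8);im[:,:480]=c;im[:240,480:]=d;cv2.imwrite('pics/c1.png',im)
```

```text
0.05341143253705586 0.0
```

View pics/c1.png

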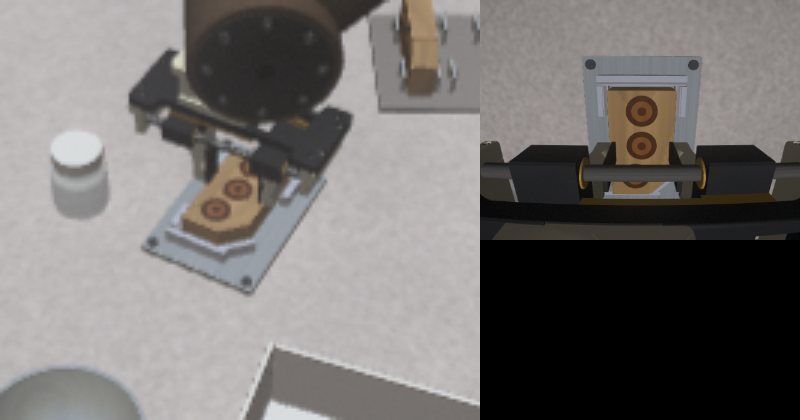

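The side crop shows the fingers straddling the block near its middle, with no contact seen yet; the wrist view agrees. I'll close a little longer.

Call:
move_arm:
  motion:
    - [[0,0,0],[0,0,0],1]
    - [[0,0,0],[0,0,0],1]
    - [[0,0,0],[0,0,0],1]
    - [[0,0,0],[0,0,0],1]

```text
clock: 3.6
tool_pos: [0.6144, -0.0266, 0.0347]
orientation: [180.0, -0.0, -103.8]
force: [0.0, -0.3, -0.1]
opening: 0.0182
gripper_force: 0.0
```

Run:
```python
from h import *
o=st();print(o['opening'],o['tool_pos'])
a=snap('side','sd2')['color'];b=snap('scene','sc2')['color']
def ov(im,f,x0,y0,w,h,s):
    c=cv2.resize(im[y0:y0+h,x0:x0+w],None,fx=s,fy=s,interpolation=cv2.INTER_CUBIC)
    for P,col in(([.6144,-.0266,.035],(0,0,255)),([.6144,-.0266,.016],(0,255,0)),([.6144,-.0266,.082],(255,0,0))):
        u=(proj(f,P)[0]-[x0,y0])*s; cv2.circle(c,tuple(int(v) for v in u),3,col,1)
    return c
A=ov(a,'sd2',215,140,80,80,5);B=ov(b,'sc2',195,150,80,80,5)
cv2.imwrite('pics/c2.png',np.hstack([A,B]))
```

```text
0.018231364659966158 [ 0.61438067 -0.02661588  0.03471985]
```

View pics/c2.png

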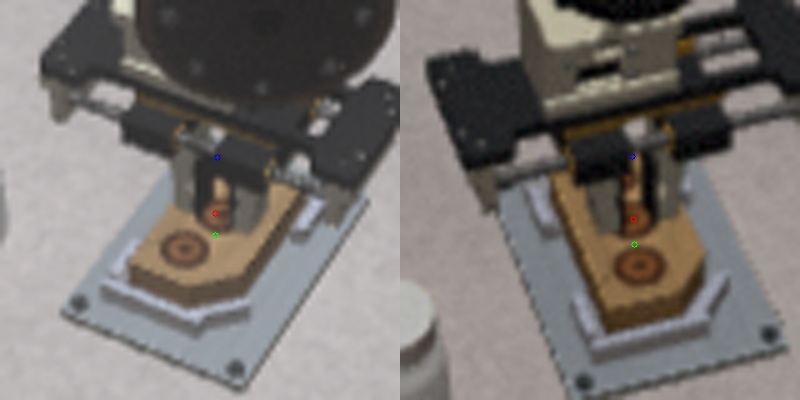

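Both crops show the fingertips above the block: they sit about at the reported TCP (red mark) and not 19 mm beyond it. The tip is therefore about 20 mm higher than specified. I'll open, then go lower in small steps while watching the force.

Call:
move_arm:
  motion:
    - [[0,0,-5],[0,0,0],0]
    - [[0,0,-5],[0,0,0],0]
    - [[0,0,-5],[0,0,0],0]
    - [[0,0,-5],[0,0,0],0]
    - [[0,0,-5],[0,0,0],0]
    - [[0,0,-5],[0,0,0],0]
    - [[0,0,-5],[0,0,0],0]
    - [[0,0,-5],[0,0,0],0]
    - [[0,0,-5],[0,0,0],0]
    - [[0,0,-5],[0,0,0],0]

```text
clock: 4.53
tool_pos: [0.6144, -0.0266, 0.0397]
orientation: [180.0, -0.0, -103.8]
force: [0.1, 0.2, 0.2]
opening: 0.0719
gripper_force: 0.0
```

Call:
move_arm:
  motion:
    - [[0,0,7],[0,0,0],0]
    - [[0,0,12],[0,0,0],0]
    - [[0,0,16],[0,0,0],0]
    - [[0,0,19],[0,0,0],0]
    - [[0,0,21],[0,0,0],0]
    - [[0,0,21],[0,0,0],0]

```text
clock: 5.03
tool_pos: [0.614, -0.0267, 0.018]
orientation: [179.9, -0.0, -103.8]
force: [0.3, -0.3, 0.7]
opening: 0.0874
gripper_force: 0.0
```

Call:
move_arm:
  motion:
    - [[0,0,2],[0,0,0],0]
    - [[0,0,3],[0,0,0],0.5]
    - [[0,0,3],[0,0,0],1]
    - [[0,0,3],[0,0,0],1]
    - [[0,0,3],[0,0,0],1]
    - [[0,0,3],[0,0,0],1]
    - [[0,0,3],[0,0,0],1]
    - [[0,0,3],[0,0,0],1]

```text
clock: 5.7
tool_pos: [0.6145, -0.0266, 0.0159]
orientation: [-180.0, 0.0, -103.8]
force: [0.0, -0.2, 0.9]
opening: 0.0615
gripper_force: 30.0
```

Run:
```python
from h import *
commit([0,0,19],[0,0,0]); p,r=cmd()
print(st()['moment'].round(2),st()['orientation'])
to(p+[0,0,.13],r); to([.457,.313,.20],down(-103.8+30));
```

```text
cmd [ 0.6142 -0.0262  0.016 ] [ 180.      0.   -103.79] | meas-cmd mm [ 0.3 -0.4 -0.1] rot [ 0.02 -0.01 -0.  ] t 5.7 F [ 0.  -0.2  0.9] open 0.0615 gf 30.0 j [ 16.  26. -20.   0. -43. -29.]
[0.01 0.1  0.03] [-1.79981724e+02  8.39023793e-03 -1.03783317e+02]
  move [  -0.    0. -130.] rv [0. 0. 0.]
  move [-292.   233.5 -184. ] rv [ -0.     0.   -29.99]
```

Call:
move_arm:
  motion:
    - [[0,0,-25],[0,0,0],1]
    - [[0,0,-60],[0,0,0],1]
    - [[0,0,-100],[0,0,0],1]
    - [[-30,24,-130],[0,0,-4],1]
    - [[-60,48,-144],[0,0,-10],1]
    - [[-92,73,-144],[0,0,-15],1]
    - [[-124,98,-144],[0,0,-20],1]
    - [[-156,124,-144],[0,0,-24],1]
    - [[-188,150,-144],[0,0,-27],1]
    - [[-220,175,-144],[0,0,-30],1]

```text
clock: 6.53
tool_pos: [0.496, 0.2287, 0.1599]
orientation: [-180.0, 0.0, -73.6]
force: [1.6, -0.2, -1.2]
opening: 0.0617
gripper_force: 30.0
```

Run:
```python
from h import *
commit([-220,175,-144],[0,0,-30]); p,r=cmd()
to([.457,.313,.16],r); to([.457,.313,.048],r)
```

```text
cmd [0.4967 0.2292 0.16  ] [180.     0.   -73.79] | meas-cmd mm [-0.7 -0.4 -0.1] rot [ 0.   -0.02 -0.14] t 6.53 F [ 1.6 -0.2 -1.2] open 0.0617 gf 30.0 j [ 45.  11. -21.  -0. -58. -29.]
  move [-91.6  14.7   0. ] rv [0. 0. 0.]
  move [-91.6  14.7 112. ] rv [0. 0. 0.]
```

Call:
move_arm:
  motion:
    - [[-38,6,0],[0,0,0],1]
    - [[-74,12,0],[0,0,0],1]
    - [[-92,15,15],[0,0,0],1]
    - [[-92,15,50],[0,0,0],1]
    - [[-92,15,85],[0,0,0],1]
    - [[-92,15,105],[0,0,0],1]
    - [[-92,15,112],[0,0,0],1]
    - [[-92,15,112],[0,0,0],0]
    - [[-92,15,112],[0,0,0],0]
    - [[-92,15,112],[0,0,0],0]

```text
clock: 7.37
tool_pos: [0.4585, 0.3125, 0.0495]
orientation: [-179.9, 0.1, -73.8]
force: [0.7, 0.0, 0.7]
opening: 0.0761
gripper_force: 0.0
```

Run:
```python
from h import *
commit([-92,15,112],[0,0,0]); p,r=cmd()
to([.457,.313,.18],r); to([.47,-.17,.26],down(-77)); to([.45,-.36,.28],down(-76))
```

```text
cmd [0.4566 0.3133 0.048 ] [180.     0.   -73.79] | meas-cmd mm [ 1.9 -0.9  1.5] rot [ 0.15 -0.08 -0.01] t 7.37 F [0.7 0.  0.7] open 0.0761 gf 0.0 j [ 55.  19. -27.   0. -44. -38.]
  move [   0.4   -0.3 -132. ] rv [0. 0. 0.]
  move [ 467.9  122.1 -212. ] rv [-0.    0.    3.21]
  move [ 644.7  194.3 -232. ] rv [-0.    0.    2.21]
```

Call:
move_arm:
  motion:
    - [[0,0,-40],[0,0,0],0]
    - [[0,0,-80],[0,0,0],0]
    - [[0,0,-120],[0,0,0],0]
    - [[30,8,-150],[0,0,0],0]
    - [[68,17,-165],[0,0,0],0]
    - [[107,27,-180],[0,0,0],0]
    - [[146,37,-195],[0,0,0],0]
    - [[186,47,-210],[0,0,0],0]
    - [[226,57,-212],[0,0,0],0]
    - [[266,67,-212],[0,0,0],0]

```text
clock: 8.2
tool_pos: [0.4678, 0.0411, 0.2636]
orientation: [-179.6, 0.1, -73.7]
force: [0.9, -0.2, -0.4]
opening: 0.0879
gripper_force: 0.0
```

Call:
move_arm:
  motion:
    - [[40,10,0],[0,0,-1],0]
    - [[80,20,0],[0,0,-2],0]
    - [[120,30,0],[0,0,-2],0]
    - [[160,41,0],[0,0,-2],0]
    - [[200,51,0],[0,0,-2],0]
    - [[240,61,0],[0,0,-2],0]
    - [[280,71,0],[0,0,-2],0]
    - [[315,81,0],[0,0,-2],0]
    - [[327,84,0],[0,0,-2],0]
    - [[327,84,0],[0,0,-2],0]

```text
clock: 9.03
tool_pos: [0.4775, -0.2979, 0.2611]
orientation: [-179.9, -0.1, -72.0]
force: [0.5, 1.3, -0.3]
opening: 0.0876
gripper_force: 0.0
```

Run:
```python
from h import *
commit([266,67,-212],[0,0,0]); commit([327,84,0],[0,0,-2])
ctrl.snapshot('side'); ctrl.snapshot('side')
s=snap('wrist','w4'); print(st()['tool_pos'])
cr=s['color'][60:225,160:380]; cv2.imwrite('pics/w4c.png',cv2.resize(cr,None,fx=3.6,fy=3.6,interpolation=cv2.INTER_CUBIC))
```

```text
cmd [0.4665 0.0392 0.26  ] [180.     0.   -73.79] | meas-cmd mm [  11.  -337.1    1.1] rot [ 0.09  0.09 -1.77] t 9.03 F [ 0.5  1.3 -0.3] open 0.0876 gf 0.0 j [-12.   8. -10.   0. -71.  30.]
cmd [ 0.4772 -0.2982  0.26  ] [180.     0.   -71.79] | meas-cmd mm [0.4 0.3 1.1] rot [0.08 0.09 0.23] t 9.03 F [ 0.5  1.3 -0.3] open 0.0876 gf 0.0 j [-12.   8. -10.   0. -71.  30.]
[ 0.47775349 -0.29457252  0.26084925]
```

View pics/w4c.png

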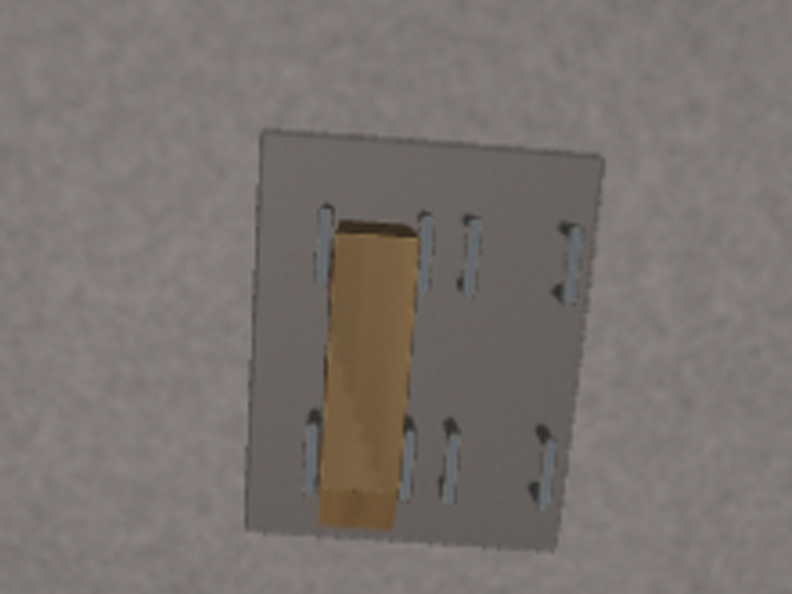

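The crop (3.6x, offset 160,60) shows the rack's corners at (262,130), (603,157), (556,551), (246,530). The clean block's top edge face runs (335,234), (418,237), (400,490), (320,488), with the cut face below it.

Run:
```python
from h import *
q=lambda p: np.array(p)/3.6+[160-.36,60-.36]
L=[[.065,-.08,.008],[-.065,-.08,.008],[-.065,.08,.008],[.065,.08,.008]]
B=[[.034,-.055,.07],[.006,-.055,.07],[.006,.033,.07],[.034,.033,.07]]
for n,u,l in(('rack',q([(262,130),(603,157),(556,551),(246,530)]),L),('blk',q([(335,234),(418,237),(400,490),(320,488)]),B)):
    x,e=fit([('w4',u,l)],[.456,-.303,14]); r=R.from_euler('z',x[2],degrees=True); print(n,x.round(4),e.round(1).tolist(),'slot pt',(r.apply([.02,0,0])+[x[0],x[1],0]).round(4))
```

```text
rack [ 0.4572 -0.3038 14.245 ] [[-0.4, -0.1], [0.8, -0.6], [0.0, 0.3], [-0.5, 0.6]] slot pt [ 0.4766 -0.2989  0.    ]
blk [ 0.4557 -0.2983 14.7344] [[-0.5, -0.8], [0.3, -0.1], [0.1, 0.9], [0.0, 0.2]] slot pt [ 0.475  -0.2932  0.    ]
```

Call:
move_arm:
  motion:
    - [[-6,0,40],[0,0,3.8],0]
    - [[-6,0,80],[0,0,3.8],0]
    - [[-6,0,120],[0,0,3.8],0]
    - [[-6,0,155],[0,0,3.8],0]
    - [[-6,0,185],[0,0,3.8],0]
    - [[-6,0,205],[0,0,3.8],0]
    - [[-6,0,214],[0,0,3.8],0]
    - [[-6,0,216],[0,0,3.8],0]
    - [[-6,0,216],[0,0,3.8],0.6]
    - [[-6,0,216],[0,0,3.8],1]

```text
clock: 10.02
tool_pos: [0.4773, -0.289, 0.0454]
orientation: [-179.9, -0.1, -75.5]
force: [0.5, -0.0, 0.3]
opening: 0.0793
gripper_force: 0.0
```

Call:
move_arm:
  motion:
    - [[0,0,0],[0,0,0],1]
    - [[0,0,0],[0,0,0],1]
    - [[0,0,0],[0,0,0],1]
    - [[0,0,0],[0,0,0],1]
    - [[0,0,0],[0,0,0],1]
    - [[0,0,0],[0,0,0],1]
    - [[0,0,0],[0,0,0],1]
    - [[0,0,0],[0,0,0],1]

```text
clock: 10.68
tool_pos: [0.4758, -0.2891, 0.0436]
orientation: [180.0, 0.0, -75.6]
force: [0.3, -0.6, -1.0]
opening: 0.0278
gripper_force: 29.8
```

Run:
```python
from h import *
commit([-6,0,216],[0,0,3.8])
for i in range(3):
    ctrl.snapshot('side'); o=st(); print(o['tool_pos'].round(4),o['orientation'].round(2),o['force'].round(1))
```

```text
cmd [ 0.4753 -0.2925  0.044 ] [-180.      0.    -75.59] | meas-cmd mm [ 0.5  3.4 -0.4] rot [-0.01 -0.01  0.  ] t 10.68 F [ 0.3 -0.6 -1. ] open 0.0278 gf 29.8 j [-11.  20. -27.  -0. -44.  26.]
[ 0.4758 -0.2891  0.0436] [ 1.7999e+02  1.0000e-02 -7.5590e+01] [0.1 0.4 0.3]
[ 0.4758 -0.2891  0.0436] [ 1.7999e+02  1.0000e-02 -7.5590e+01] [-0.1  0.3 -0.6]
[ 0.4758 -0.2891  0.0436] [ 1.7998e+02  1.0000e-02 -7.5590e+01] [-0.2 -0.1 -0.8]
```

```bash
cat >> h.py <<'E'
def resync():
    o=st(); json.dump([o['tool_pos'].tolist(),R.from_euler('xyz',o['orientation'],degrees=True).as_quat().tolist()],open('cmd.json','w'))
def tilt(al,th,yaw):
    a=np.array([np.cos(np.radians(al)),np.sin(np.radians(al)),0])
    return R.from_rotvec(np.cross([0,0,-1],a)*th,degrees=True)*down(yaw)
E
python3 - <<'E'
from h import *
resync(); p,r=cmd()
to(p+[0,0,.10],r); to([.30,-.50,.16],down(-130)); to([.30,-.50,.16],tilt(-40,45,-130))
print(tilt(-40,45,-130).as_matrix().round(2))
E
```

```text
move [  -0.    0. -100.] rv [0. 0. 0.]
  move [ 160.5  222.8 -116.4] rv [ 2.000e-02 -0.000e+00  5.441e+01]
  move [ 160.5  222.8 -116.4] rv [41.52 21.33 51.5 ]
[[-0.64 -0.54  0.54]
 [-0.77  0.45 -0.45]
 [ 0.   -0.71 -0.71]]
```

Call:
move_arm:
  motion:
    - [[0,0,-30],[0,0,0],1]
    - [[0,0,-65],[0,0,0],1]
    - [[0,0,-100],[0,0,3],1]
    - [[16,22,-112],[0,0,9],1]
    - [[38,53,-116],[0,0,15],1]
    - [[60,83,-116],[0,0,21],1]
    - [[82,114,-116],[0,0,27],1]
    - [[104,145,-116],[0,0,33],1]
    - [[126,175,-116],[0,0,39],1]
    - [[148,206,-116],[0,0,45],1]

```text
clock: 11.67
tool_pos: [0.3119, -0.4847, 0.1597]
orientation: [-180.0, 0.0, -120.9]
force: [0.9, -0.0, -0.6]
opening: 0.0278
gripper_force: 29.9
```

Run:
```python
from h import *
commit([148,206,-116],[0,0,45]); p,r=cmd()
to([.30,-.50,.12],tilt(-40,45,-130)); to([.30,-.50,.05],tilt(-40,45,-130))
```

```text
cmd [ 0.3131 -0.4837  0.1596] [ 1.7998e+02 -1.0000e-02 -1.2059e+02] | meas-cmd mm [-1.2 -1.   0. ] rot [ 0.02 -0.02  0.28] t 11.67 F [ 0.9 -0.  -0.6] open 0.0278 gf 29.9 j [-38.  14. -17.  -0. -59.   7.]
  move [20.7  3.  39.6] rv [44.91  3.69  8.92]
  move [ 20.7   3.  109.6] rv [44.91  3.69  8.92]
```

Call:
move_arm:
  motion:
    - [[3,0,6],[6,0.5,1.2],1]
    - [[6,1,12],[12,1,2.4],1]
    - [[9,1,18],[18,1.5,3.6],1]
    - [[12,2,24],[24,2,4.8],1]
    - [[15,2,30],[30,2.5,6],1]
    - [[18,3,36],[36,3,7.2],1]
    - [[21,3,40],[42,3.5,8.4],1]
    - [[21,3,40],[45,3.7,9],1]
    - [[21,3,40],[45,3.7,9],1]
    - [[21,3,40],[45,3.7,9],1]

```text
clock: 12.5
tool_pos: [0.2857, -0.4965, 0.1121]
orientation: [-137.8, 0.0, -130.0]
force: [-1.6, 0.5, -2.0]
opening: 0.0277
gripper_force: 29.9
```

Run:
```python
from h import *
commit([21,3,40],[45,3.7,9]); ctrl.snapshot('side'); resync(); p,r=cmd(); print(p.round(4),r.as_matrix()[:,2].round(3))
print(st()['force'].round(1))
for z in (.06,.04,.036,.033): to([p[0],p[1],z],tilt(-40,45,-130))
a=snap('side','sd3')['color'];b=snap('scene','sc3')['color']
def ov(im,f,s,n=65):
    u0=proj(f,p)[0]; x0,y0=[int(v) for v in u0-n/1]; 
    y0=max(y0,0); c=cv2.resize(im[y0:y0+2*n,x0:x0+2*n],(400,400),interpolation=cv2.INTER_CUBIC)
    s=400/(2*n); tz=r.as_matrix()[:,2]; ty=r.as_matrix()[:,1]
    for q,col in((p,(0,0,255)),(p+.0356*tz,(0,255,0)),(p-.02*tz,(255,0,0))):
        u=(proj(f,q)[0]-[x0,y0])*s; cv2.circle(c,tuple(int(v) for v in u),3,col,1)
    return c
cv2.imwrite('pics/c3.png',np.hstack([ov(a,'sd3',1),ov(b,'sc3',1)]))
```

```text
cmd [ 0.2998 -0.5003  0.1196] [-1.3492e+02  2.0000e-02 -1.3007e+02] | meas-cmd mm [-14.2   3.8  -7.5] rot [-2.93 -0.08 -0.06] t 12.5 F [-1.6  0.5 -2. ] open 0.0277 gf 29.9 j [-51.   4. -36. -44. -11.  51.]
[ 0.2877 -0.4958  0.1123] [ 0.518 -0.432 -0.738]
[-0.8 -1.  -0.2]
  move [ 0.  35.3 38.6] rv [2.6  0.11 0.06]
  move [ 0.  48.7 53.4] rv [2.6  0.11 0.06]
  move [ 0.1 51.4 56.3] rv [2.6  0.11 0.06]
  move [ 0.1 53.5 58.5] rv [2.6  0.11 0.06]
```

View pics/c3.png

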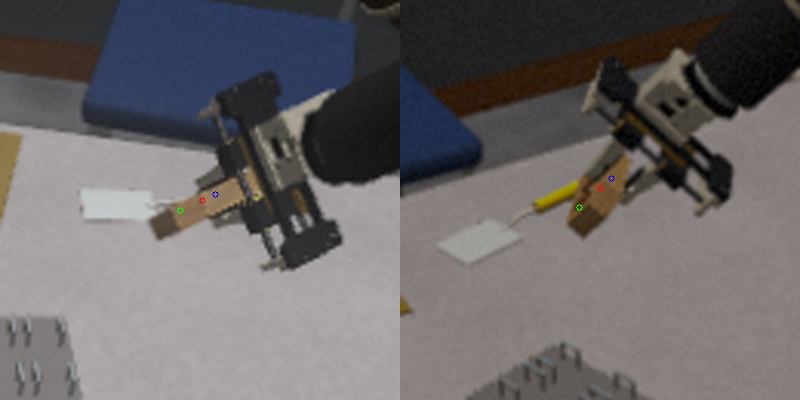

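The crops show the block firmly held and tilted, clear of the table and of the spatula. An outward tilt runs into the wrist singularity (j5 near 0), so I'll turn it to lay down with the tool pointing sideways (azimuth about 60).

Run:
```python
from h import *
resync(); p,r=cmd(); print(st()['joint_pos'].round(0))
to([.31,-.49,.16],down(-80))
json.dump([[.31,-.49,.16],down(-80).as_quat().tolist()],open('cmd.json','w')); to([.32,-.47,.10],tilt(60,45,-30))
```

```text
[-51.   4. -36. -43. -11.  51.]
  move [-23.  -41.7 -25.6] rv [-39.39 -18.39 -47.89]
  move [-18.  -13.3  60. ] rv [ 42.05 -19.61 -47.34]
```

Call:
move_arm:
  motion:
    - [[-3,-5,-3],[-4,-1.8,-4.8],1]
    - [[-6,-10,-6],[-8,-3.7,-9.6],1]
    - [[-9,-15,-9],[-12,-5.5,-14.4],1]
    - [[-12,-20,-12],[-16,-7.4,-19.2],1]
    - [[-14,-25,-15],[-20,-9.2,-24],1]
    - [[-16,-30,-18],[-24,-11,-28.7],1]
    - [[-18,-34,-21],[-28,-12.9,-33.5],1]
    - [[-20,-38,-24],[-32,-14.7,-38.3],1]
    - [[-23,-42,-26],[-36,-16.6,-43.1],1]
    - [[-23,-42,-26],[-39.4,-18.4,-47.9],1]

```text
clock: 13.48
tool_pos: [0.3117, -0.4911, 0.1624]
orientation: [179.5, -0.3, -79.7]
force: [-0.2, -0.4, -0.6]
opening: 0.0275
gripper_force: 29.9
```

Run:
```python
from h import *
resync(); p,r=cmd(); o=st(); print(o['orientation'].round(1),o['joint_pos'].round(0))
to([.32,-.47,.10],tilt(60,45,-30))
```

```text
[179.5  -0.3 -79.7] [-38.  14. -16.   1. -59.  48.]
  move [-19.5 -12.5  62.2] rv [ 42.64 -19.56 -47.04]
```

Call:
move_arm:
  motion:
    - [[-2,-1,6],[4.3,-2,-4.7],1]
    - [[-4,-2,12],[8.5,-4,-9.4],1]
    - [[-6,-4,18],[12.8,-6,-14.1],1]
    - [[-8,-5,24],[17,-8,-18.8],1]
    - [[-10,-6,30],[21.3,-10,-23.5],1]
    - [[-12,-7,36],[25.6,-12,-28.2],1]
    - [[-14,-9,43],[29.8,-14,-33],1]
    - [[-16,-10,50],[34,-15.6,-37.6],1]
    - [[-18,-11,56],[38.4,-17.6,-42.3],1]
    - [[-20,-12,60],[42.6,-19.6,-47],1]

```text
clock: 14.32
tool_pos: [0.3164, -0.4676, 0.0989]
orientation: [-134.7, 0.3, -30.0]
force: [0.2, 0.3, -1.0]
opening: 0.0276
gripper_force: 29.9
```

Run:
```python
from h import *
ctrl.snapshot('side');ctrl.snapshot('side')
resync(); p,r=cmd(); o=st(); print(p.round(4),r.as_matrix()[:,2].round(3),o['joint_pos'].round(0),o['force'].round(1))
for z in(.06,.045,.036,.03): to([.32,-.47,z],tilt(60,45,-30))
```

```text
[ 0.3162 -0.4669  0.0949] [ 0.351  0.621 -0.701] [-63.  36.   8. -36. -91. 132.] [ 0.3  0.2 -2.4]
  move [ 5.3 25.4 23.8] rv [-0.53  0.38 -0.64]
  move [ 5.5 36.1 34.3] rv [-0.53  0.38 -0.64]
  move [ 5.6 42.5 40.6] rv [-0.53  0.38 -0.64]
  move [ 5.7 46.8 44.8] rv [-0.53  0.38 -0.64]
```

Call:
move_arm:
  motion:
    - [[0,10,10],[0,0,0],1]
    - [[0,20,20],[0,0,0],1]
    - [[0,28,27],[0,0,0],1]
    - [[0,33,32],[0,0,0],1]
    - [[0,36,35],[0,0,0],1]
    - [[0,36,35],[0,0,0],1]
    - [[0,36,35],[0,0,0],1]

```text
clock: 15.0
tool_pos: [0.3191, -0.4673, 0.0504]
orientation: [-134.6, -0.1, -30.1]
force: [0.2, -0.9, -0.9]
opening: 0.0278
gripper_force: 29.9
```

Call:
move_arm:
  motion:
    - [[0,2,2],[0,0,0],1]
    - [[0,4,4],[0,0,0],1]
    - [[0,5,5],[0,0,0],1]
    - [[0,5,5],[0,0,0],1]
    - [[0,5,5],[0,0,0],1]

```text
clock: 15.42
tool_pos: [0.3191, -0.4673, 0.043]
orientation: [-134.6, -0.1, -30.1]
force: [0.4, -0.1, -1.5]
opening: 0.0276
gripper_force: 29.9
```

Call:
move_arm:
  motion:
    - [[0,2,2],[0,0,0],1]
    - [[0,3,3],[0,0,0],1]
    - [[0,4,4],[0,0,0],1]
    - [[0,4,4],[0,0,0],1]

```text
clock: 15.75
tool_pos: [0.3191, -0.4671, 0.0369]
orientation: [-134.5, -0.1, -30.1]
force: [0.3, 0.5, -0.5]
opening: 0.0278
gripper_force: 29.9
```

Call:
move_arm:
  motion:
    - [[0,0.7,0.7],[0,0,0],1]
    - [[0,1.4,1.4],[0,0,0],1]
    - [[0,1.4,1.4],[0,0,0],1]

```text
clock: 16.0
tool_pos: [0.3192, -0.4673, 0.0353]
orientation: [-134.6, -0.1, -30.1]
force: [0.0, -0.2, 0.0]
opening: 0.0276
gripper_force: 29.9
```

Call:
move_arm:
  motion:
    - [[0,0.7,0.7],[0,0,0],1]
    - [[0,0.7,0.7],[0,0,0],0.56]
    - [[0,0.7,0.7],[0,0,0],0.56]
    - [[0,0.7,0.7],[0,0,0],0.56]
    - [[0,0,-5],[0,0,0],0.56]
    - [[0,0,-12],[0,0,0],0.56]
    - [[0,0,-22],[0,0,0],0.56]
    - [[0,0,-34],[0,0,0],0.56]
    - [[0,0,-48],[0,0,0],0.56]
    - [[0,0,-64],[0,0,0],0.56]

```text
clock: 16.83
tool_pos: [0.2956, -0.5076, 0.0815]
orientation: [-134.6, -0.1, -30.1]
force: [0.4, -0.6, -0.1]
opening: 0.0385
gripper_force: 0.0
```

Run:
```python
from h import *
ctrl.snapshot('side');ctrl.snapshot('side')
resync(); p,r=cmd(); print(p.round(4))
a=snap('side','sd4')['color'];b=snap('scene','sc4')['color']
def ov(im,f,n=45):
    u0=proj(f,[.312,-.484,.02])[0]; x0,y0=[int(v-n) for v in u0]; y0=max(y0,0); print(f,x0,y0,400/(2*n))
    return cv2.resize(im[y0:y0+2*n,x0:x0+2*n],(400,400),interpolation=cv2.INTER_CUBIC)
cv2.imwrite('pics/c4.png',np.hstack([ov(a,'sd4'),ov(b,'sc4')]))
```

```text
[ 0.2952 -0.5098  0.0825]
sd4 326 65 4.444444444444445
sc4 201 42 4.444444444444445
```

View pics/c4.png

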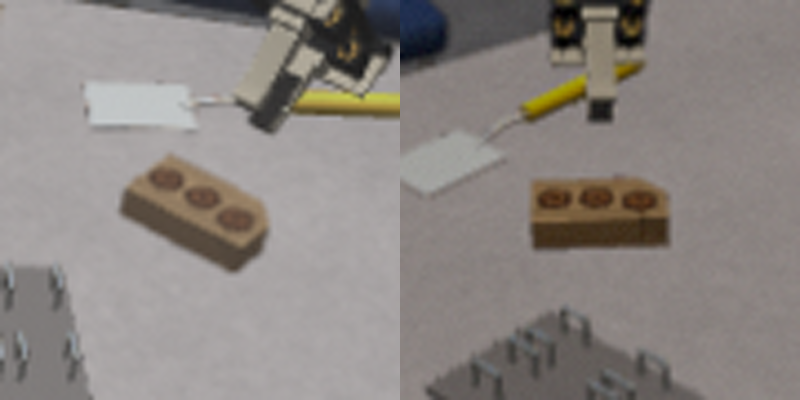

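Both crops show the clean block lying flat with hollows up, fully released. I'll go above it with the tool down, and measure it by colour segmentation in the same way as the used block.

Run:
```python
from h import *
S=400/90
for f,uv,n in(('sd4',[(168,153),(122,193),(267,210)],'side'),('sc4',[(532,181),(648,180)],'')):
    x0,y0=(326,65) if n else (201-90,42)
    print(f,world(f,(np.array(uv)/S+[x0,y0]),.028).round(3).tolist())
to([.312,-.484,.252],down(-30))
```

```text
sd4 [[0.343, -0.531, 0.028], [0.375, -0.468, 0.028], [0.262, -0.475, 0.028]]
sc4 [[0.349, -0.53, 0.028], [0.269, -0.48, 0.028]]
  move [   2.4 -142.   -97.5] rv [-45.24  -0.33  -0.08]
```

Call:
move_arm:
  motion:
    - [[0,0,-25],[0,0,0],0.56]
    - [[0,0,-50],[0,0,0],0]
    - [[0,-20,-62],[-6.5,0,0],0]
    - [[0,-45,-70],[-13,0,0],0]
    - [[1,-70,-78],[-19.5,0,0],0]
    - [[1,-95,-86],[-26,0,0],0]
    - [[2,-120,-94],[-32.5,0,0],0]
    - [[2,-142,-98],[-39,0,0],0]
    - [[2,-142,-98],[-45,0,0],0]
    - [[2,-142,-98],[-45,0,0],0]

```text
clock: 17.87
tool_pos: [0.3142, -0.4784, 0.2519]
orientation: [-179.9, -0.3, -29.8]
force: [-0.5, 1.0, -2.2]
opening: 0.0866
gripper_force: 0.0
```

Run:
```python
from h import *
for i in range(4): ctrl.snapshot('side')
snap('wrist','w5'); resync(); print(st()['tool_pos'].round(4),st()['orientation'].round(2),st()['qvel'].round(2))
for f in('w1','w5','w3'):
    im=cv2.imread('pics/'+f+'.png'); h=cv2.cvtColor(im,cv2.COLOR_BGR2HSV)
    m=((h[...,0]>6)&(h[...,0]<22)&(h[...,1]>90)).astype(np.uint8)
    n,l,s,c=cv2.connectedComponentsWithStats(m); o=np.argsort(-s[1:,4])[:4]+1
    print(f,[(s[i].tolist(),c[i].round(1).tolist()) for i in o])
```

```text
[ 0.3124 -0.4821  0.2495] [-1.7947e+02 -2.0000e-02 -3.0190e+01] [-0.91  0.69  0.33  0.3   0.18 -0.21]
w1 [([238, 112, 49, 83, 3724], [260.8, 151.8]), ([233, 306, 279, 23, 3372], [382.3, 319.2]), ([401, 251, 27, 51, 668], [416.7, 275.8]), ([92, 251, 27, 50, 656], [102.0, 275.9])]
w5 [([239, 119, 48, 82, 3677], [261.5, 157.7]), ([232, 305, 280, 24, 3380], [382.1, 319.2]), ([401, 251, 27, 51, 671], [416.6, 275.7]), ([91, 250, 28, 52, 659], [102.3, 275.9])]
w3 [([203, 139, 111, 125, 12455], [258.5, 198.4]), ([159, 308, 316, 21, 3866], [327.0, 320.4]), ([211, 291, 84, 19, 1377], [247.9, 299.4]), ([344, 252, 19, 51, 493], [354.2, 277.3])]
```

```bash
cat >> h.py <<'E'
from scipy.optimize import minimize
OUT=np.array([[-.055,-.031],[.055,-.031],[.055,.009],[.033,.031],[-.055,.031]])
def wood(f):
    im=cv2.imread('pics/'+f+'.png'); h=cv2.cvtColor(im,cv2.COLOR_BGR2HSV)
    m=((h[...,0]>4)&(h[...,0]<24)&(h[...,1]>80)).astype(np.uint8)
    n,l,s,c=cv2.connectedComponentsWithStats(m); i=1+np.argmax(s[1:,4]*(s[1:,1]<290)); m=(l==i).astype(np.uint8)
    return cv2.morphologyEx(m,cv2.MORPH_CLOSE,np.ones((7,7)))
def blockfit(f,z0,z1,x0,rows=None):
    m=wood(f).astype(float); 
    if rows: m[rows:]=0
    m=cv2.GaussianBlur(m,(0,0),1)
    P=np.vstack([np.c_[OUT,np.full(5,z)] for z in(z0,z1)])
    def cost(x):
        q=R.from_euler('z',x[2]*100,degrees=True).apply(P)+[x[0],x[1],0]
        h=cv2.convexHull(np.float32(proj(f,q)))
        im=np.zeros(m.shape,np.uint8); cv2.fillPoly(im,[np.int32(np.round(h*256+0))],255,cv2.LINE_AA,8)
        im=im/255.
        if rows: im[rows:]=0
        im=cv2.GaussianBlur(im,(0,0),1); return ((im-m)**2).sum()
    s=minimize(cost,[x0[0],x0[1],x0[2]/100],method='Nelder-Mead',options=dict(initial_simplex=np.array([[x0[0],x0[1],x0[2]/100]]*4)+np.vstack([np.zeros(3),np.eye(3)*[.008,.008,.05]]),xatol=1e-5,fatol=.01))
    return np.array([s.x[0],s.x[1],s.x[2]*100]),s.fun
E
python3 - <<'E'
from h import *
a,c=blockfit('w1',.022,.036,[.614,-.0267,76.2]); print('used w1',a.round(4),c)
b,c=blockfit('w5',0,.028,[.311,-.478,152]); print('clean',b.round(4),c)
snap('wrist','w6'); b,c=blockfit('w6',0,.028,b); print('clean w6',b.round(4),c, st()['tool_pos'].round(4),st()['qvel'].round(2))
resync(); to([b[0],b[1],.10],down(b[2]-180)); to([b[0],b[1],.008],down(b[2]-180))
E
```

```text
used w1 [ 6.1530e-01 -2.7300e-02  7.6333e+01] 46.71365417237303
clean [  0.3136  -0.4833 149.5196] 60.999122779310056
clean w6 [  0.3138  -0.4833 149.8486] 56.45154406827459 [ 0.3122 -0.4824  0.2494] [-0.52  0.25 -0.03  0.31  0.1  -0.24]
  move [  1.8   1.3 149.4] rv [-0.52 -0.01 -0.08]
  move [  1.7   2.1 241.4] rv [-0.52 -0.01 -0.08]
```

Call:
move_arm:
  motion:
    - [[2,2,40],[-0.5,0,0],0]
    - [[2,2,80],[-0.5,0,0],0]
    - [[2,2,120],[-0.5,0,0],0]
    - [[2,2,160],[-0.5,0,0],0]
    - [[2,2,190],[-0.5,0,0],0]
    - [[2,2,210],[-0.5,0,0],0]
    - [[2,2,220],[-0.5,0,0],0]
    - [[2,2,224],[-0.5,0,0],0]
    - [[2,2,224],[-0.5,0,0],0]
    - [[2,2,224],[-0.5,0,0],0]

```text
clock: 19.0
tool_pos: [0.3149, -0.4842, 0.0271]
orientation: [179.9, -0.2, -30.2]
force: [0.2, 0.3, -0.5]
opening: 0.0878
gripper_force: 0.0
```

Run:
```python
from h import *
ctrl.snapshot('side');ctrl.snapshot('side'); o=st(); print(o['qvel'].round(2),o['force'].round(1))
resync(); p,r=cmd(); print(p.round(4),r.as_euler('xyz',True).round(2)); to([.3137,-.4833,.011],down(149.7-180))
```

```text
[ 0.3  -0.39 -0.35 -0.09  0.2  -0.06] [-0.   0.3  0.2]
[ 0.3153 -0.4841  0.0277] [179.92  -0.24 -30.14]
  move [-1.9  0.1 16.7] rv [ 0.08 -0.24  0.16]
```

Call:
move_arm:
  motion:
    - [[-1,0,7],[0,0,0],0]
    - [[-2,0,12],[0,-0.2,0.1],0]
    - [[-2,0,15],[0,-0.2,0.1],0]
    - [[-2,0,16],[0,-0.2,0.1],0]
    - [[-2,0,16],[0,-0.2,0.1],0.4]
    - [[-2,0,16],[0,-0.2,0.1],1]
    - [[-2,0,16],[0,-0.2,0.1],1]
    - [[-2,0,16],[0,-0.2,0.1],1]
    - [[-2,0,16],[0,-0.2,0.1],1]
    - [[-2,0,16],[0,-0.2,0.1],1]

```text
clock: 19.93
tool_pos: [0.313, -0.4823, 0.0103]
orientation: [179.9, 0.1, -30.2]
force: [-0.6, 0.1, 0.5]
opening: 0.0617
gripper_force: 30.0
```

Run:
```python
from h import *
ctrl.snapshot('side')
snap('wrist','w7'); o=st(); resync(); p,r=cmd(); print(p.round(4),r.as_euler('xyz',True).round(2),o['force'].round(1),o['opening'],o['gripper_force'])
b,c=blockfit('w7',0,.028,[.3137,-.4833,149.7],rows=225); print('in hand',b.round(4),c)
a,c2=blockfit('w3',.022,.036,[.6153,-.0273,76.3],rows=225); print('used w3',a.round(4),c2)
print('block rel tool mm',(r.inv().apply(np.r_[b[:2],0]-p)*1e3).round(1))
u=R.from_euler('xyz',[180,0,-103.79],degrees=True); print('used rel tool',(u.inv().apply(np.r_[a[:2],0]-[.6145,-.0266,.035])*1e3).round(1))
to(p+[0,0,.12],r); to([.6145,-.0266,.13],down(-103.7))
```

```text
[ 0.313  -0.4823  0.0104] [ 1.7994e+02  1.0000e-01 -3.0230e+01] [ 0.4 -0.1  0.8] 0.06152508815463474 29.99963343143463
in hand [  0.3134  -0.4824 149.8328] 61.25826928210526
used w3 [ 6.15000e-01 -2.82000e-02  7.56355e+01] 84.64192371919259
block rel tool mm [ 0.5 -0.1 10.4]
used rel tool [ 1.5 -0.9 35. ]
  move [-2.0e-01  1.0e-01 -1.2e+02] rv [0. 0. 0.]
  move [  31.  -545.4 -120.3] rv [1.100e-01 4.000e-02 7.347e+01]
```

Call:
move_arm:
  motion:
    - [[0,0,-30],[0,0,0],1]
    - [[0,0,-65],[0,0,4],1]
    - [[0,0,-100],[0,0,10],1]
    - [[2,-34,-118],[0,0,16],1]
    - [[4,-72,-120],[0,0,22],1]
    - [[6,-111,-120],[0,0,28],1]
    - [[9,-151,-120],[0,0,34],1]
    - [[11,-190,-120],[0,0,40],1]
    - [[13,-225,-120],[0,0,46],1]
    - [[14,-250,-120],[0,0,50],1]

```text
clock: 20.87
tool_pos: [0.4522, -0.2708, 0.13]
orientation: [179.9, 0.0, -80.5]
force: [-0.2, 0.0, 0.3]
opening: 0.0615
gripper_force: 30.0
```

Run:
```python
from h import *
commit([14,-250,-120],[0,0,50]); to([.615,-.0266,.13],down(-103.7))
```

```text
cmd [ 0.4512 -0.2733  0.1301] [ 1.7989e+02  2.0000e-02 -8.0230e+01] | meas-cmd mm [ 1.1  2.5 -0. ] rot [ 0.02 -0.02  0.26] t 20.87 F [-0.2  0.   0.3] open 0.0615 gf 30.0 j [-10.  11. -25.  -0. -54.  19.]
  move [-215.3 -203.3   -0.3] rv [ 1.100e-01 -1.000e-02  2.347e+01]
```

Call:
move_arm:
  motion:
    - [[-28,-26,0],[0,0,3.5],1]
    - [[-57,-53,0],[0,0,7],1]
    - [[-86,-80,0],[0,0,10.5],1]
    - [[-115,-108,0],[0,0,14],1]
    - [[-143,-135,0],[0,0,17.5],1]
    - [[-170,-160,0],[0,0,20],1]
    - [[-195,-183,0],[0,0,22],1]
    - [[-210,-198,0],[0,0,23.5],1]
    - [[-215,-203,0],[0.1,0,23.5],1]
    - [[-215,-203,0],[0.1,0,23.5],1]

```text
clock: 21.7
tool_pos: [0.6151, -0.0253, 0.1289]
orientation: [179.9, -0.0, -103.6]
force: [0.1, -0.6, -1.6]
opening: 0.0619
gripper_force: 30.0
```

Run:
```python
from h import *
commit([-215,-203,0],[.1,0,23.5]); 
for i in range(4): ctrl.snapshot('side')
resync(); p,r=cmd(); print(p.round(4),r.as_euler('xyz',True).round(2),st()['qvel'].round(2)); to([.615,-.0266,.04],down(-103.7))
```

```text
cmd [ 0.6147 -0.0269  0.1297] [ 1.7999e+02 -1.0000e-02 -1.0372e+02] | meas-cmd mm [ 0.4  1.6 -0.8] rot [-0.05  0.   -0.13] t 21.7 F [ 0.1 -0.6 -1.6] open 0.0619 gf 30.0 j [ 16.  19. -14.  -0. -57. -29.]
[ 0.6138 -0.0279  0.1295] [ 1.7993e+02 -1.0000e-02 -1.0377e+02] [-0.34 -0.23  0.09  0.08  0.06 -0.29]
  move [-1.6 -1.  89.5] rv [ 0.07 -0.01 -0.07]
```

Call:
move_arm:
  motion:
    - [[0,0,25],[0,0,0],1]
    - [[0,0,50],[0,0,0],1]
    - [[0,0,70],[0,0,0],1]
    - [[0,0,82],[0,0,0],1]
    - [[0,0,89],[0,0,0],1]
    - [[0,0,89],[0,0,0],1]
    - [[0,0,89],[0,0,0],1]
    - [[0,0,89],[0,0,0],1]
    - [[0,0,89],[0,0,0],1]
    - [[0,0,89],[0,0,0],1]

```text
clock: 22.73
tool_pos: [0.6152, -0.0268, 0.0416]
orientation: [-179.9, 0.0, -103.7]
force: [-0.2, 0.0, -1.3]
opening: 0.0615
gripper_force: 30.0
```

Run:
```python
from h import *
resync(); p,r=cmd(); print(p.round(4),r.as_euler('xyz',True).round(2),st()['qvel'].round(2)); to([.615,-.0266,.028],down(-103.7)); to([.615,-.0266,.0184],down(-103.7))
```

```text
[ 0.6152 -0.0268  0.0416] [-1.7994e+02  4.0000e-02 -1.0372e+02] [ 0.11  0.24 -0.1  -0.09  0.04  0.06]
  move [-0.1  0.2 13.6] rv [-0.06  0.04 -0.02]
  move [-0.1  0.2 23.2] rv [-0.06  0.04 -0.02]
```

Well aligned. I'll lower into the pocket slowly.

Call:
move_arm:
  motion:
    - [[0,0,4],[0,0,0],1]
    - [[0,0,8],[0,0,0],1]
    - [[0,0,11],[0,0,0],1]
    - [[0,0,14],[0,0,0],1]
    - [[0,0,17],[0,0,0],1]
    - [[0,0,17],[0,0,0],1]
    - [[0,0,17],[0,0,0],1]

```text
clock: 23.32
tool_pos: [0.6144, -0.0269, 0.0232]
orientation: [179.9, -0.0, -103.7]
force: [0.3, -0.7, -0.6]
opening: 0.0615
gripper_force: 30.0
```

Call:
move_arm:
  motion:
    - [[0,0,1.5],[0,0,0],1]
    - [[0,0,3],[0,0,0],1]
    - [[0,0,4.5],[0,0,0],1]
    - [[0,0,5.5],[0,0,0],1]
    - [[0,0,5.5],[0,0,0],1]
    - [[0,0,5.5],[0,0,0],1]

```text
clock: 23.82
tool_pos: [0.6146, -0.0269, 0.0184]
orientation: [180.0, 0.0, -103.7]
force: [-1.1, 0.8, 1.9]
opening: 0.0618
gripper_force: 30.0
```

Call:
move_arm:
  motion:
    - [[0,0,0.7],[0,0,0],1]
    - [[0,0,0.7],[0,0,0],1]
    - [[0,0,0],[0,0,0],0]
    - [[0,0,0],[0,0,0],0]
    - [[0,0,0],[0,0,0],0]
    - [[0,0,0],[0,0,0],0]
    - [[0,0,0],[0,0,0],0]
    - [[0,0,0],[0,0,0],0]
    - [[0,0,0],[0,0,0],0]
    - [[0,0,0],[0,0,0],0]

```text
clock: 24.65
tool_pos: [0.6145, -0.0269, 0.018]
orientation: [180.0, -0.0, -103.7]
force: [1.8, -0.2, 0.4]
opening: 0.0875
gripper_force: 0.0
```

Call:
move_arm:
  motion:
    - [[0,0,-15],[0,0,0],0]
    - [[0,0,-45],[0,0,0],0]
    - [[0,0,-80],[0,0,0],0]
    - [[0,0,-120],[0,0,0],0]
    - [[0,0,-160],[0,0,0],0]
    - [[0,0,-200],[0,0,0],0]
    - [[0,0,-230],[0,0,0],0]
    - [[0,0,-240],[0,0,0],0]
    - [[0,0,-242],[0,0,0],0]
    - [[0,0,-242],[0,0,0],0]

```text
clock: 25.48
tool_pos: [0.6146, -0.0267, 0.2604]
orientation: [-180.0, 0.0, -103.7]
force: [-0.2, -0.4, -1.4]
opening: 0.0876
gripper_force: 0.0
```

Run:
```python
from h import *
for i in range(3): ctrl.snapshot('scene')
w=snap('wrist','w8')['color'];a=snap('side','sd8')['color'];b=snap('scene','sc8')['color']
for z in(.022,): print(blockfit('w8',z,.036,[.615,-.027,76.3]))
W=cv2.resize(w[70:230,190:350],(400,400),interpolation=cv2.INTER_CUBIC)
A=cv2.resize(a[160:370,170:350],(300,350));u=(proj('sc8',[.615,-.027,.03])[0]).astype(int)
B=cv2.resize(b[u[1]-40:u[1]+40,u[0]-40:u[0]+40],(400,400),interpolation=cv2.INTER_CUBIC)
im=np.zeros((600,800,3),np.uint8);im[:300,:300]=cv2.resize(W,(300,300));im[:400,400:]=B;im[300:600,:257]=cv2.resize(A,(257,300));cv2.imwrite('pics/fin.png',im)
```

```text
(array([ 6.14580938e-01, -2.70041294e-02,  7.58717037e+01]), np.float64(57.297196660324346))
```

View pics/fin.png

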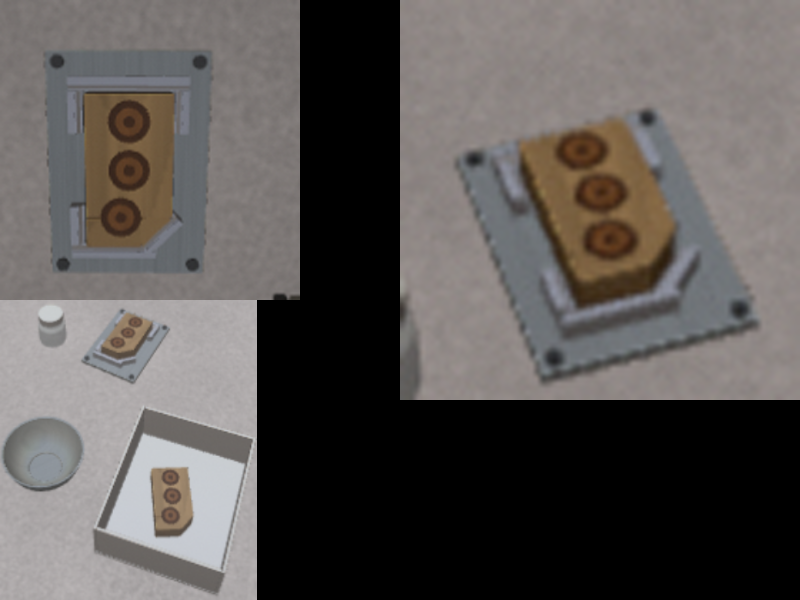

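The clean block is seated flat in the frame, hollows up, with its cut in the cut corner. The used block lies in the crate, and the bowl and jar stand where they were. I'm handing in the job.

```bash
python3 -c "
from plant import ctrl
print(ctrl.close_job())"
```

```text
the job is handed in; nothing more can be done
None
```

The changeover is done and handed in: the used block is in the wash crate, and the clean block was laid flat, regrasped by its long sides and seated flat in the frame, hollows up, cut corner in cut corner. It took about 26 s of the 72 s; the bowl and jar look untouched in the last picture, and the cup was out of that view but the arm never went near it.

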